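# Unlock the tube mixer and lift out its cassette by the side catches

## Task

The mixing run is over: throw the mixer's locking lever from the red mark all the way over into the notch at the green mark, then squeeze the two orange side catches of the tube cassette in the mixer together and lift the cassette straight up out of its seat. Finish while holding it still and level by its squeezed-in catches, about 10 cm above its seat, touching nothing but your fingers; leave the lever in the green notch and everything else on the table where it stands.

Things in the scene. Friction and masses are not known exactly. Their poses are not given: they have to be found in the camera images.
- mixer: white bench tube mixer, 280 deep (x) x 200 wide (y), fixed to the table. Origin: centre of its underside. Its sloped control fascia faces its own -x (towards the robot), z up. On its 75 high housing lies an aluminium platform, top 89 above the table; on that, the locking lever in front (red and green marks beside it) and the cassette behind
- cassette_seat (a point): fixed point of the mixer: centre of the cassette seat, on the top of the platform, 45 behind the mixer origin, axes as the mixer. Left and right of the seat stand steel strikes 15 high, 36 long (x), 31 to 40 from its centre line, whose lips hold down the toes of the cassette catches; behind it a steel back stop 26 high
- lever (a joint): locking lever, rad, counter-clockwise from above. 0 to 0.02: locked, in the red notch, handle to the front left, a steel tongue over the cassette's front lip. 1.18 to 1.2 (end stop): released, in the green notch, handle to the front right, tongue clear. A spring plunger must pass a ridge to leave or enter a notch (about 4 N at the knob); between the notches the lever stays where it is left
- lever_knob (a point): on the axis of the lever's upright black knob, at grip height: a cylinder 18 across from 18 to 56 above the platform (top 145 above the table); this point is 40 above the platform, 129 above the table. It moves on a circle of radius 60 about lever_pivot. Below the knob lies the lever's flat arm, 12 wide, its top 18 above the platform
- lever_pivot (a point): point on the lever's vertical turning axis, 82 in front of (mixer's -x) cassette_seat, at the height of lever_knob
- cassette_grip (a point): midway between the two orange catches of the cassette in the mixer, 50 above its underside (so 50 above cassette_seat when seated). The catches are upright plates at the middle of its long sides: 26 long (x), 4 thick, tops 14 above this point; outer faces 60 apart (along y) when free, 49 when squeezed fully in. Axes as the mixer's when seated
- catch_left (a joint): inward travel of the cassette's left (+y) orange catch, m: 0 free (its toe is under the strike's lip), 0.0055 fully in. The toe is clear beyond 0.0036. Spring: about 3 N at the start, 5 N fully in
- catch_right (a joint): the same for the right (-y) catch
- cassette: tube cassette in the mixer: white rack 100 long (x) x 40 wide (y), with a front lip, eight tubes with coloured caps pressed in, cap tops 68 above its underside; 0.2 to 0.3 kg. Origin: centre of its underside, 50 below cassette_grip, same axes
- table: white work table, top at height 0
- spare_cassette: bystander: a second, like cassette (124 x 69 with its lip and catches, 68 high) standing on the table to the left of the mixer; not to be touched. Origin: centre of its underside
- goggles: bystander: safety goggles with black temples, 140 x 135 x 48, on the table to the back left. Origin: on the table, at the lenses
- tub: bystander: white tub, 90 across, 58 high, in the blue tray on the right. Origin: centre of its underside
- pipette: bystander: plastic dropper 120 long, 15 high, lying in the blue tray. Origin: its middle, underneath
- amber_bottle: bystander: amber bottle, 60 across, 115 high, behind the mixer. Origin: centre of its underside
- white_jar: bystander: white jar with a blue lid, 68 across, 85 high, behind the mixer. Origin: centre of its underside
- green_bottle: bystander: green bottle, 56 across, 130 high, behind the mixer. Origin: centre of its underside
Things that resemble listed ones, but are neither listed nor needed, are in the scene too. Leave any yellow look-alike of the cassette alone.

How it is judged:
By the outcome, as a careful person would: the job done as asked, in the order asked, and still so for the second after the job is handed in, while the arm keeps its last pose, push and grip.
It also fails if it takes over 48 s, if anything falls off the work surface, if the arm or the gripper's body presses on something with over 40 N, if the wrist force passes 120 N, or if a joint passes its speed limit or range.

## Robot

A 6-joint arm with a two-finger parallel gripper is mounted at the origin on the work surface. World frame = base frame: x ahead of the robot, y to its left, z up, the work surface at z = 0. Lengths are in mm, angles in degrees, forces in N, time in s.
With the tool pointing down it reaches from about 300 to 850 mm from the base axis. Payload 4.2 kg.
Tool frame: the origin (TCP) lies midway between the tips of the shut fingers; the grasp point (between the pads) lies env.hold_point_z behind it (env.hold_point_z is the distance from the TCP to the grasp point, in mm); z points along the fingers, y is the line along which they close (so a half turn about z gives the same grasp; the last joint's range is limited). The gripper opens to 91 mm and grips with 3 to 60 N. Pads are 32 mm wide; open, the fingers measure 118 mm over their backs; the gripper's body (76 mm by 178 mm) begins 60 mm behind the grasp point.
Start: joints at [-70.932, 18.312, 89.639, -0, 72.044, -1.146], TCP at [198.682, -539.601, 213.976] pointing down, gripper open.
Joint ranges: [-177.97, 177.97], [-48.28, 115.42], [12.27, 149.76], [-77.06, 257.06], [2.81, 150.46], [-146.56, 146.56]. Speed limits (degrees/s): [147.25, 147.25, 180, 180, 180, 180].

## Interface

Orientations are given as [roll, pitch, yaw] about the fixed x, y, z axes, in that order (R = Rz(yaw) Ry(pitch) Rx(roll)).
In Python, from workcell import env, viewer, spotter gives the robot as it stands.
- The arm moves only by the tool apply_moves, never from a script. Its arguments are lists of equal length, an entry for each row: "delta_pos": the shift along the world's x, y, z normalised to -1 to 1, where 1 is 120 mm, a list of three; "rot": the turn, a rotation vector about the world's x, y, z normalised to -1 to 1, where 1 is 1.5 rad, a list of three; "hand": the opening, from 0 (shut) to 1 (fully open). A call has 1 to 10 rows; each row is the pose to reach, as a shift and turn from the pose commanded when the call began; what a row does not reach only later rows make up. A row lasts 1/12 s, in which the tool goes at most 41.7 mm and 7.16 degrees, less where a joint would pass 70% of its speed; a pose out of reach is approached as far as the arm can. A call with a number of a shift or a turn outside -1 to 1 is refused whole. A call with a gripper value outside its range is refused whole. The fingers move at their own pace and stop on an object; "newtons" is the grip in N (left out, the last holds). Time passes only in rows, so rows that repeat a pose let the fingers close. It gives the time, the measured TCP pose, the force, the opening and the grip force at its end, in the units of the state.
- env.state(): the state, without advancing time (a new reading comes with each control period).
- viewer.grab_frame(name): name is "scene" or "top"; returns a dict with "pixels" (400x640x3 uint8, red, green, blue), "camera_matrix" (3x3 intrinsics, pixels), "k1" (the pictures are not rectified: a ray, as slopes to the right and down, at radius r is drawn at 1 + k1 r^2 times it, then the intrinsics apply), "R" (3x3) and "t" (3): a world point X has camera coordinates R X + t. Camera axes: x right, y down, z forward; pixel columns grow to the right and rows downward; lengths in mm; the calibration is good to about 2 mm. A picture is of the moment at which its call begins. There is no depth.
- env.job_done(): hands the job in; it is judged then, once.
Trained networks look in a picture, given as the dict that the camera call returned (one of the last four; its "shot" number tells which), for a name from the list of things; names that differ only in an ending like _2 or _b are one class to them, and where a whole thing is asked for, a point or a joint stands for the part that bears it (a point fixed in the world has none). Each returns a list of dicts, best first, with "score" (0 to 1); they miss things now and then, are a little off and sometimes report something else, mostly with a low value. They report only what shows in the picture. A call takes as long as a camera call. They do not tell look-alikes from the thing itself.
- spotter.trace(picture, query): "mask" (400x640 bool, what is visible of it) and "box" ([centre column, centre row, width, height] in pixels, round what is visible of it).
- spotter.landmark_of(picture, query): "position" ([column, row] in pixels: a listed point, or the origin of a listed thing).
The state is a dict: "time_s": time; "qpos": joint angles; "qvel": joint speeds; "effort": joint torques, N m; "ee_pos": TCP position; "ee_rot": TCP orientation; "force": force on the tool from outside, world axes, zero at the start; "torque": the same for the moment, N m; "gripper_width": finger opening in mm; "gripper_force": force on a finger pad.
Only numpy, scipy, OpenCV 4.12 (cv2) and the standard library are available. Lean on these libraries where they do the work, as an engineer would, in place of code of your own. Each camera call takes 0.05 s, during which the arm holds its last target. There are 200 camera calls.

## Working session

There is one attempt and no reset: what is moved stays moved. The work goes in short steps, Python scripts to look and compute and a tool call to move; the robot and the scene stay as the last step left them, time stands still between calls to the robot, and variables do not carry over. Pictures are saved under pics/ and viewed, at most 10 in all, crops included, and the job is handed in when it is done.

Besides the shell and the picture viewer there is one more tool, called after "Emit:" as name(argument=value, ...) on one line, values as JSON. apply_moves: Moves the arm, as the interface text tells. Its arguments: {"type":"object","properties":{"delta_pos":{"type":"array"},"rot":{"type":"array"},"hand":{"type":"array"},"newtons":{"type":"number"}},"required":["delta_pos","rot","hand"]}

```bash
mkdir -p pics; cat > h.py <<'E'
import numpy as np, cv2
from workcell import env, viewer, spotter
def ray(p,uv):
    K=np.array(p["camera_matrix"]);k=p["k1"]
    d=np.array([(uv[0]-K[0,2])/K[0,0],(uv[1]-K[1,2])/K[1,1]]);s=d.copy()
    for _ in range(30): s=d/(1+k*(s@s))
    R=np.array(p["R"]);t=np.array(p["t"]).ravel()
    return -R.T@t, R.T@np.array([s[0],s[1],1.])
def atz(p,uv,z):
    o,d=ray(p,uv); return o+d*(z-o[2])/d[2]
def tri(ps,uvs):
    A=np.zeros((3,3));b=np.zeros(3)
    for p,u in zip(ps,uvs):
        o,d=ray(p,u);d=d/np.linalg.norm(d);M=np.eye(3)-np.outer(d,d);A+=M;b+=M@o
    return np.linalg.solve(A,b)
def proj(p,X):
    c=np.array(p["R"])@X+np.array(p["t"]).ravel();s=c[:2]/c[2];s=s*(1+p["k1"]*(s@s));K=np.array(p["camera_matrix"])
    return np.array([K[0,0]*s[0]+K[0,2],K[1,1]*s[1]+K[1,2]])
def save(p,n): cv2.imwrite("pics/"+n,np.array(p["pixels"])[:,:,::-1])
E
python3 - <<'E'
from h import *
S=viewer.grab_frame("scene");T=viewer.grab_frame("top")
im=np.vstack([S["pixels"],T["pixels"]]);cv2.imwrite("pics/a.png",cv2.resize(im[:,:,::-1],(480,600)))
save(S,"s.png");save(T,"t.png")
print(env.hold_point_z, env.state()["ee_rot"])
for q in ["mixer","cassette_seat","lever_knob","lever_pivot","cassette_grip","cassette","spare_cassette"]:
    for n,p in (("S",S),("T",T)):
        for r in spotter.landmark_of(p,q)[:3]:
            z={"mixer":0,"cassette_seat":89,"cassette":89,"spare_cassette":0,"cassette_grip":139}.get(q,129)
            print(q,n,round(r["score"],2),np.round(r["position"],1),np.round(atz(p,r["position"],z),1))
E
```

```text
18.8 [-1.79908656e+02 -1.17633602e-03  2.02156266e+01]
mixer S 0.75 [277.2 225.6] [ 506.7 -114.8    0. ]
mixer S 0.27 [373.2 251.3] [781.7  22.1   0. ]
mixer T 0.66 [346.  221.3] [ 521.1 -113.     0. ]
cassette_seat S 0.66 [282.8 211.8] [ 558.7 -128.9   89. ]
cassette_seat T 0.65 [350.7 204.8] [ 561.3 -121.6   89. ]
cassette_seat T 0.52 [441.4 189.7] [ 605.  -385.5   89. ]
lever_knob S 0.58 [274.9 176.3] [441.2 -67.3 129. ]
lever_knob S 0.57 [400.5 228.3] [858.8  26.5 129. ]
lever_knob T 0.5 [335.1 247.8] [434.8 -73.8 129. ]
lever_pivot S 0.43 [268.5 190.6] [ 492.8 -129.   129. ]
cassette_grip S 0.74 [283.7 199.5] [ 569.3 -131.7  139. ]
cassette_grip S 0.74 [297.9 171.2] [476.6  -4.7 139. ]
cassette_grip S 0.47 [415.4 174.1] [724.8 260.2 139. ]
cassette_grip T 0.83 [274.3 275.5] [358.   95.7 139. ]
cassette S 0.93 [284.3 209.2] [ 551.4 -117.9   89. ]
cassette S 0.73 [301.5 184.1] [480.4   5.9  89. ]
cassette S 0.38 [415.8 175.7] [685.4 324.5  89. ]
cassette T 0.72 [274.6 274.6] [359.9  98.7  89. ]
cassette T 0.59 [352.1 204.2] [ 563.  -125.7   89. ]
spare_cassette S 0.93 [332.5 199.3] [514.1 112.3   0. ]
spare_cassette S 0.54 [283.5 200.5] [412.3 -17.2   0. ]
spare_cassette S 0.52 [370.7 250.6] [774.9  18.9   0. ]
spare_cassette T 0.6 [265.3 221.2] [521.8 135.4   0. ]
```

View pics/s.png

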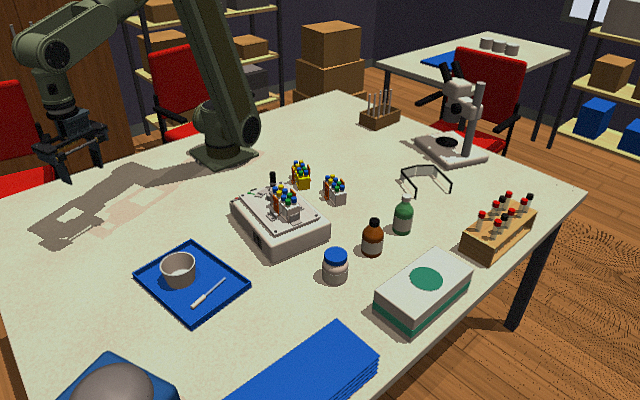

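View pics/t.png

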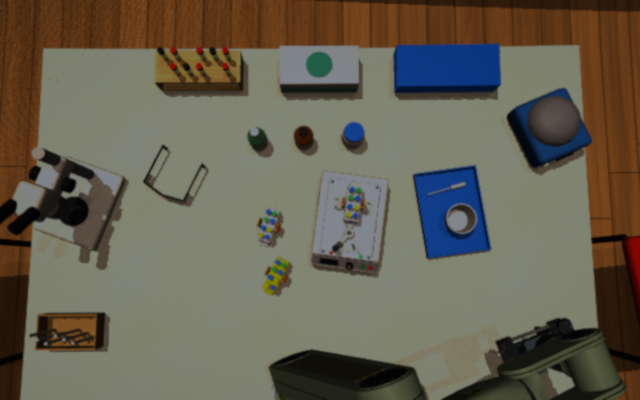

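Candidates for the cassette are the one in the mixer, T(352,204)/S(284,205); the white spare on the table, T(268,227)/S(333,190); and the yellow look-alike, T(277,275)/S(301,175). The one in the mixer matches the description. Next I'll check it in a close crop and measure.

```bash
python3 - <<'E'
from h import *
S=viewer.grab_frame("scene");T=viewer.grab_frame("top")
a=cv2.resize(T["pixels"][160:280,300:400],(500,600),interpolation=cv2.INTER_CUBIC)
b=cv2.resize(S["pixels"][155:275,225:335],(300,327),interpolation=cv2.INTER_CUBIC)
b=np.vstack([b,np.zeros((273,300,3),np.uint8)])
cv2.imwrite("pics/b.png",np.hstack([a,b])[:,:,::-1])
for n,p in (("T",T),("S",S)):
    m=spotter.trace(p,"mixer")[0]; k=m["mask"].astype(np.uint8)
    c=max(cv2.findContours(k,0,1)[0],key=cv2.contourArea)
    if n=="T":
        q=cv2.boxPoints(cv2.minAreaRect(c)); P=np.array([atz(p,u,70)[:2] for u in q]); print(m["score"],np.round(q),np.round(P),"centre",P.mean(0))
        for i in range(4):
            e=P[(i+1)%4]-P[i];print(np.linalg.norm(e).round(),np.degrees(np.arctan2(e[1],e[0])).round(1))
for q in ["cassette_seat","lever_knob","cassette_grip","cassette","mixer"]:
    u=[]
    for p in (S,T):
        L=[r for r in spotter.landmark_of(p,q)]
        tgt=proj(p,np.array([530,-115,90.]));L=[r for r in L if np.linalg.norm(np.array(r["position"])-tgt)<50]
        L=sorted(L,key=lambda r:np.linalg.norm(np.array(r["position"])-tgt)>30)
        print(q,[(round(r["score"],2),np.round(r["position"],1).tolist()) for r in L])
        u.append(L[0]["position"] if L else None)
    if None not in [x if x is None else 1 for x in u]: print(tri([S,T],u).round(1))
E
```

```text
0.74 [[310. 266.]
 [321. 170.]
 [389. 178.]
 [378. 274.]] [[ 385.   -1.]
 [ 669.  -35.]
 [ 644. -237.]
 [ 362. -199.]] centre [ 514.90434786 -118.31901212]
286.0 -6.8
204.0 -97.0
284.0 172.3
199.0 83.4
cassette_seat [(0.74, [286.3, 211.6])]
cassette_seat []
lever_knob [(0.67, [272.8, 172.9])]
lever_knob [(0.77, [332.8, 247.2])]
[435.2 -68.3 138.9]
cassette_grip [(0.58, [281.4, 200.0]), (0.81, [297.0, 170.2])]
cassette_grip [(0.82, [354.3, 199.6])]
[ 567.4 -132.4  137. ]
cassette [(0.92, [302.8, 185.3]), (0.77, [284.3, 214.6]), (0.42, [271.7, 185.1])]
cassette [(0.64, [350.4, 202.0])]
[573.6 -96.4 172.4]
mixer [(0.59, [280.8, 200.7]), (0.56, [275.5, 229.1])]
mixer [(0.92, [348.8, 225.1])]
[ 507.2 -108.1   90.6]
```

View pics/b.png

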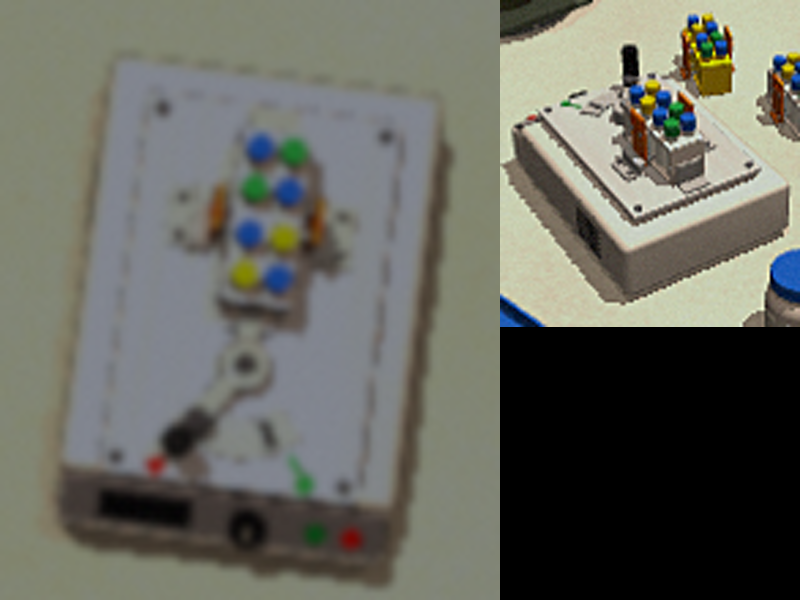

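The crop confirms the white cassette in the mixer. The catches show at T(343.4,202) and T(363.6,204.4), the pivot screw at T(349,232.6), and the knob top at T(335.6,248).

```bash
python3 - <<'E'
from h import *
T=viewer.grab_frame("top")
def c(x,y,z): 
    P=atz(T,(300+(x-2)/5,160+(y-2)/5),z);return P[:2]
L=c(217,208,150);R=c(317,220,150);pv=c(245,363,110);kn=c(178,440,145)
print("catches",L,R,(L+R)/2,np.linalg.norm(L-R)); d=L-R; print("yaw",np.degrees(np.arctan2(-d[0],d[1])))
print("pivot",pv,"knob",kn,np.linalg.norm(kn-pv),np.degrees(np.arctan2(*(kn-pv)[::-1])))
f=(L+R)/2-pv;print("pivot->grip",np.linalg.norm(f),np.degrees(np.arctan2(f[1],f[0])))
f=c(163,108,90),c(117,457,90),c(387,136,90),c(345,488,90)
for i,j in((0,1),(2,3)): e=f[i]-f[j];print("screws",np.degrees(np.arctan2(e[1],e[0])))
print("screw centre",sum(f)/4)
caps=[c(*a,157) for a in((260,149),(293,152),(255,187),(289,191),(249,236),(284,238),(244,275),(278,278))]
caps=np.array(caps);print("caps c",caps.mean(0)); e=(caps[:2]-caps[6:]).mean(0);print("capsyaw",np.degrees(np.arctan2(e[1],e[0])))
E
```

```text
catches [563.92941074 -95.90289873] [ 557.05778817 -151.64962848] [ 560.49359946 -123.77626361] 56.16864850410713
yaw -7.027118664469882
pivot [ 479.90712891 -113.33776555] knob [434.69560754 -73.42639475] 60.30753836946746 138.5629044152858
pivot->grip 81.25971620324573 -7.3805217261755045
screws -7.747962187875048
screws -7.6447015581931215
screw centre [ 520.33694364 -119.65957725]
caps c [ 560.0732319  -124.38842456]
capsyaw -7.555668968514727
```

Emit:
apply_moves(delta_pos=[[0.49,0.97,0],[0.49,0.97,0],[0.49,0.97,0],[0.49,0.97,0]], rot=[[0,0,-0.08],[0,0,-0.08],[0,0,-0.08],[0,0,-0.08]], hand=[1,1,1,1], newtons=8)

```text
time_s: 1.88
ee_pos: [258.9, -417.9, 214.0]
ee_rot: [-179.8, -0.1, 13.5]
force: [-0.4, 0.8, -0.1]
gripper_width: 91.0
gripper_force: 0.0
```

Emit:
apply_moves(delta_pos=[[0.49,0.97,0],[0.49,0.97,0],[0.49,0.97,0],[0.49,0.97,0]], rot=[[0,0,-0.08],[0,0,-0.08],[0,0,-0.08],[0,0,-0.08]], hand=[1,1,1,1])

```text
time_s: 2.22
ee_pos: [317.6, -302.4, 214.1]
ee_rot: [-179.9, -0.1, 6.7]
force: [-0.6, -0.3, 0.4]
gripper_width: 91.2
gripper_force: 0.0
```

Emit:
apply_moves(delta_pos=[[0.49,0.97,0],[0.49,0.97,0],[0.49,0.97,0],[0.49,0.97,0]], rot=[[0,0,-0.08],[0,0,-0.08],[0,0,-0.08],[0,0,-0.08]], hand=[1,1,1,1])

```text
time_s: 2.55
ee_pos: [376.7, -187.0, 214.2]
ee_rot: [-179.9, -0.1, -0.2]
force: [-0.0, -0.7, 0.3]
gripper_width: 91.1
gripper_force: 0.0
```

Emit:
apply_moves(delta_pos=[[0.49,0.97,0],[0.49,0.97,0],[0.49,0.97,0],[0.49,0.97,0],[0.49,0.97,0]], rot=[[0,0,-0.0825],[0,0,-0.0825],[0,0,-0.0825],[0,0,-0.0825],[0,0,-0.0825]], hand=[1,1,1,1,1])

```text
time_s: 2.97
ee_pos: [435.5, -72.0, 214.1]
ee_rot: [-180.0, -0.1, -7.2]
force: [0.2, -0.2, -0.9]
gripper_width: 91.0
gripper_force: 0.0
```

Emit:
apply_moves(delta_pos=[[-0.005,-0.01,-0.3],[-0.005,-0.01,-0.6],[-0.005,-0.01,-0.815],[-0.005,-0.01,-0.815],[-0.005,-0.01,-0.815]], rot=[[0,0,0],[0,0,0],[0,0,0],[0,0,0],[0,0,0]], hand=[1,1,1,0.6,0.4])

```text
time_s: 3.38
ee_pos: [432.6, -76.1, 115.8]
ee_rot: [180.0, 0.1, -7.6]
force: [0.9, 0.5, 0.7]
gripper_width: 80.6
gripper_force: 0.0
```

```bash
python3 - <<'E'
from h import *
S=viewer.grab_frame("scene");T=viewer.grab_frame("top")
a=cv2.resize(T["pixels"][190:290,300:400],(400,400),interpolation=cv2.INTER_CUBIC)
b=cv2.resize(S["pixels"][140:240,225:325],(400,400),interpolation=cv2.INTER_CUBIC)
cv2.imwrite("pics/c.png",np.hstack([a,b])[:,:,::-1])
s=env.state();print(s["ee_pos"],s["force"],s["gripper_width"],s["qpos"])
E
```

```text
[434.63941997 -76.22696934 117.78220625] [-0.05296694  0.42490482 -0.0278539 ] 72.81390927852527 [-1.14245833e+01  1.15473491e+01  1.14663585e+02 -2.63295191e-02
  5.36024944e+01  8.61416747e+01]
```

View pics/c.png

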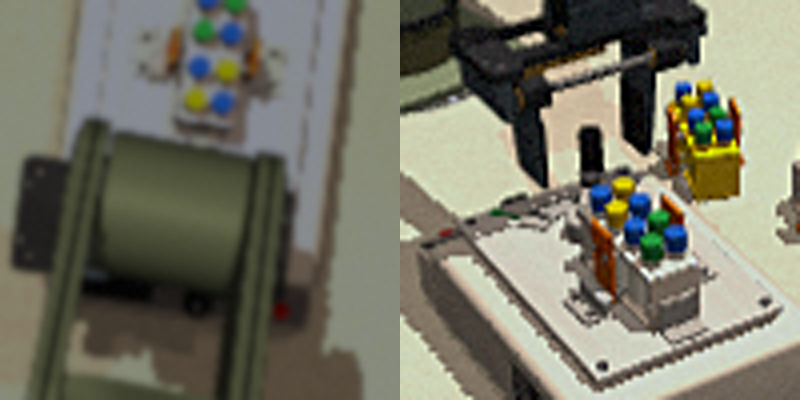

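The knob, at about (592,150) in the right-hand crop, stands between the fingers. Closing now.

Emit:
apply_moves(delta_pos=[[0,0,0],[0,0,0],[0,0,0],[0,0,0],[0,0,0],[0,0,0],[0,0,0],[0,0,0]], rot=[[0,0,0],[0,0,0],[0,0,0],[0,0,0],[0,0,0],[0,0,0],[0,0,0],[0,0,0]], hand=[0,0,0,0,0,0,0,0], newtons=8)

```text
time_s: 4.15
ee_pos: [433.1, -75.0, 116.1]
ee_rot: [-180.0, 0.0, -7.5]
force: [-0.8, 1.5, 0.1]
gripper_width: 19.3
gripper_force: 0.8
```

Emit:
apply_moves(delta_pos=[[-0.02,-0.025,0],[-0.04,-0.05,0],[-0.057,-0.08,0],[-0.074,-0.112,0],[-0.088,-0.144,0],[-0.1,-0.176,0],[-0.11,-0.21,0],[-0.118,-0.244,0],[-0.122,-0.279,0],[-0.125,-0.313,0]], rot=[[0,0,0],[0,0,0],[0,0,0],[0,0,0],[0,0,0],[0,0,0],[0,0,0],[0,0,0],[0,0,0],[0,0,0]], hand=[0,0,0,0,0,0,0,0,0,0])

```text
time_s: 4.98
ee_pos: [418.1, -113.3, 116.0]
ee_rot: [180.0, 0.0, -7.5]
force: [-1.6, 2.5, -0.9]
gripper_width: 17.8
gripper_force: 8.0
```

Emit:
apply_moves(delta_pos=[[0,-0.035,0],[0.003,-0.07,0],[0.008,-0.104,0],[0.015,-0.138,0],[0.025,-0.172,0],[0.037,-0.205,0],[0.05,-0.235,0],[0.062,-0.26,0],[0.07,-0.275,0],[0.07,-0.275,0]], rot=[[0,0,0],[0,0,0],[0,0,0],[0,0,0],[0,0,0],[0,0,0],[0,0,0],[0,0,0],[0,0,0],[0,0,0]], hand=[0,0,0,0,0,0,0,0,0,0])

```text
time_s: 5.82
ee_pos: [424.1, -142.0, 115.8]
ee_rot: [-179.5, 0.4, -7.7]
force: [-5.3, 17.1, 7.3]
gripper_width: 20.5
gripper_force: 8.0
```

Emit:
apply_moves(delta_pos=[[0,0.015,0],[0,0.02,0],[0,0.02,0],[0,0.02,0],[0,0.02,0],[0,0.02,0],[0,0.02,0]], rot=[[0,0,0],[0,0,0],[0,0,0],[0,0,0],[0,0,0],[0,0,0],[0,0,0]], hand=[0,0,0.3,0.5,0.5,0.5,0.5])

```text
time_s: 6.4
ee_pos: [427.3, -144.0, 116.4]
ee_rot: [180.0, -0.1, -7.5]
force: [-0.3, 0.0, 0.2]
gripper_width: 45.3
gripper_force: 0.0
```

Emit:
apply_moves(delta_pos=[[0,0,0.34],[0,0,0.68],[0,0,0.95],[0.28,0.04,0.95],[0.557,0.08,0.95],[0.557,0.08,0.95]], rot=[[0,0,0],[0,0,0],[0,0,0],[0,0,0],[0,0,0],[0,0,0]], hand=[0.5,0.5,0.7,1,1,1])

```text
time_s: 6.9
ee_pos: [499.1, -133.9, 230.9]
ee_rot: [180.0, -0.4, -7.4]
force: [0.5, -0.1, 0.1]
gripper_width: 69.5
gripper_force: 0.0
```

Emit:
apply_moves(delta_pos=[[0.28,0.04,0],[0.557,0.08,0],[0.557,0.08,0],[0.557,0.08,0]], rot=[[0,0,0],[0,0,0],[0,0,0],[0,0,0]], hand=[1,1,1,1])

```text
time_s: 7.23
ee_pos: [560.8, -124.2, 229.1]
ee_rot: [180.0, 0.1, -7.5]
force: [-0.4, 0.9, -0.7]
gripper_width: 91.0
gripper_force: 0.0
```

```bash
python3 - <<'E'
from h import *
S=viewer.grab_frame("scene");T=viewer.grab_frame("top")
a=cv2.resize(T["pixels"][190:290,300:400],(400,400),interpolation=cv2.INTER_CUBIC)
b=cv2.resize(S["pixels"][140:240,225:325],(400,400),interpolation=cv2.INTER_CUBIC)
cv2.imwrite("pics/d.png",np.hstack([a,b])[:,:,::-1])
s=env.state();print(s["ee_pos"],s["ee_rot"],s["force"])
for n,p in (("S",S),("T",T)):
    for r in spotter.landmark_of(p,"lever_knob")[:2]: print(n,r["score"],r["position"],atz(p,r["position"],129))
    print(n,"expect",proj(p,np.array([426.2,-140.3,129])))
    for r in spotter.landmark_of(p,"cassette_grip")[:3]: print(n,r["score"],r["position"],atz(p,r["position"],139))
E
```

```text
[ 559.28419458 -124.37720442  229.72517807] [ 1.79980482e+02  1.01684392e-01 -7.51026874e+00] [-1.18523123 -0.19372708  0.45535794]
S 0.5 [254.4, 180.2] [ 418.87748547 -127.8633739   129.        ]
S expect [252.35198756 182.62785055]
S 0.85 [296.9, 172.8] [481.97706623 -13.07054482 139.        ]
S 0.84 [281.8, 199.7] [ 566.61877858 -136.29591121  139.        ]
T 0.69 [164.9, 192.0] [594.01994777 409.79186483 129.        ]
T expect [358.8712715  250.86126188]
T 0.89 [275.8, 271.5] [368.94666083  91.5844811  139.        ]
T 0.85 [353.7, 201.2] [ 565.30220951 -126.62961876  139.        ]
T 0.73 [348.5, 222.7] [ 504.54316239 -111.40488875  139.        ]
```

View pics/d.png

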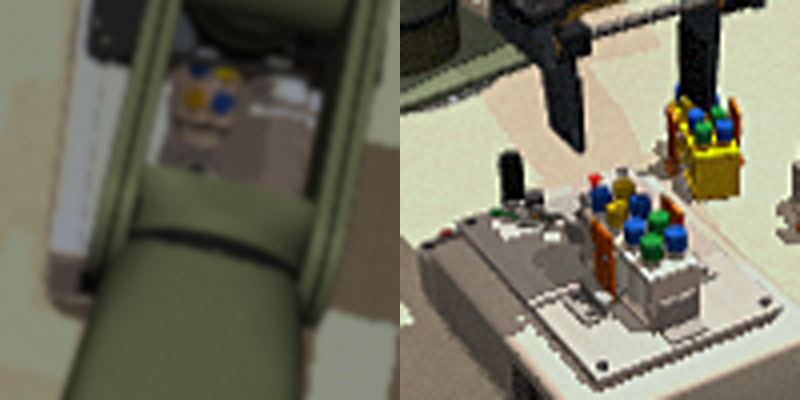

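The knob, at crop (512,178), stands at the green mark and the lever pressed against its end stop, so the lever is released. The open fingers are centred over the cassette, so I'll descend.

Emit:
apply_moves(delta_pos=[[0.008,0,-0.25],[0.008,0,-0.45],[0.008,0,-0.6],[0.008,0,-0.75],[0.008,0,-0.85],[0.008,0,-0.917],[0.008,0,-0.917]], rot=[[0,0,0],[0,0,0],[0,0,0],[0,0,0],[0,0,0],[0,0,0],[0,0,0]], hand=[1,1,1,1,1,1,1], newtons=20)

```text
time_s: 8.12
ee_pos: [559.9, -124.1, 118.8]
ee_rot: [-180.0, 0.2, -7.5]
force: [-0.3, -0.7, 0.3]
gripper_width: 91.1
gripper_force: 0.0
```

Emit:
apply_moves(delta_pos=[[0,0,0],[0,0,0],[0,0,0],[0,0,0],[0,0,0]], rot=[[0,0,0],[0,0,0],[0,0,0],[0,0,0],[0,0,0]], hand=[0.72,0.72,0.72,0.72,0.72])

```text
time_s: 8.53
ee_pos: [561.6, -124.2, 120.8]
ee_rot: [180.0, -0.1, -7.5]
force: [0.0, -0.3, -0.3]
gripper_width: 66.1
gripper_force: 0.0
```

```bash
python3 - <<'E'
from h import *
S=viewer.grab_frame("scene")
a=cv2.resize(S["pixels"][150:230,235:335],(750,600),interpolation=cv2.INTER_CUBIC)
cv2.imwrite("pics/e.png",a[:,:,::-1])
s=env.state();print(s["ee_pos"],s["ee_rot"],s["force"],s["gripper_width"])
E
```

```text
[ 561.54275488 -124.19746828  120.63184518] [ 1.79990733e+02 -5.16888052e-02 -7.50294247e+00] [ 1.14881748 -0.54809489  0.20625502] 65.59359268658172
```

View pics/e.png

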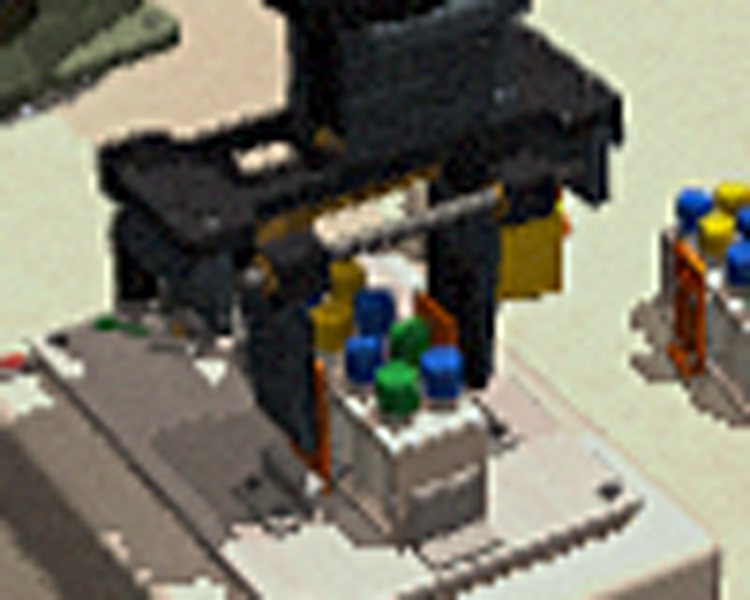

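```bash
python3 - <<'E'
from h import *
S=viewer.grab_frame("scene")
import math
a=math.radians(-7.5);ex=np.array([math.cos(a),math.sin(a),0]);ey=np.array([-math.sin(a),math.cos(a),0])
cr=lambda X:(((proj(S,X)-[235,150])*7.5)+3.2).round(0)
G=np.array([561.5,-124.3,0])
print("finger R rear inner z140",cr(G+16*ex-33*ey+[0,0,140]),"z122",cr(G+16*ex-33*ey+[0,0,122]))
for dx in(0,3,6):
    for dy in (-30,-26): print(dx,dy,[cr(G+(13+dx)*ex+dy*ey+[0,0,z]).tolist() for z in(153,140,122)])
    print("body rear corners z~128?",[cr(G+(50+dx)*ex+y*ey+[0,0,89]).tolist() for y in(-20,20)])
p=np.array(S["pixels"]).astype(int);m=(p[:,:,0]>140)&(p[:,:,1]<120)&(p[:,:,2]<70);m[:, :270]=0
ys,xs=np.nonzero(m[190:220,270:285]);print(sorted(zip((ys+190).tolist(),(xs+270).tolist())))
E
```

```text
finger R rear inner z140 [315. 405.] z122 [317. 444.]
0 -30 [[317.0, 369.0], [318.0, 398.0], [321.0, 438.0]]
0 -26 [[326.0, 366.0], [328.0, 395.0], [330.0, 434.0]]
body rear corners z~128? [[397.0, 550.0], [489.0, 514.0]]
3 -30 [[321.0, 373.0], [322.0, 402.0], [325.0, 442.0]]
3 -26 [[331.0, 369.0], [332.0, 398.0], [334.0, 438.0]]
body rear corners z~128? [[402.0, 554.0], [493.0, 518.0]]
6 -30 [[325.0, 377.0], [327.0, 406.0], [329.0, 446.0]]
6 -26 [[335.0, 373.0], [336.0, 402.0], [338.0, 442.0]]
body rear corners z~128? [[406.0, 559.0], [498.0, 522.0]]
[(191, 277), (192, 278), (198, 277)]
```

The picture fits the catches centred within about 2 mm. Squeezing now.

Emit:
apply_moves(delta_pos=[[0,0,0],[0,0,0],[0,0,0],[0,0,0],[0,0,0],[0,0,0]], rot=[[0,0,0],[0,0,0],[0,0,0],[0,0,0],[0,0,0],[0,0,0]], hand=[0.4,0.4,0.4,0.4,0.4,0.4], newtons=22)

```text
time_s: 9.13
ee_pos: [561.4, -124.4, 120.7]
ee_rot: [180.0, -0.0, -7.5]
force: [-1.2, -2.4, 5.7]
gripper_width: 47.5
gripper_force: 22.0
```

Emit:
apply_moves(delta_pos=[[0,0,0.02],[0,0,0.05],[0,0,0.09],[0,0,0.14],[0,0,0.19],[0,0,0.25],[0,0,0.25]], rot=[[0,0,0],[0,0,0],[0,0,0],[0,0,0],[0,0,0],[0,0,0],[0,0,0]], hand=[0.4,0.4,0.4,0.4,0.4,0.4,0.4])

```text
time_s: 9.72
ee_pos: [562.4, -124.4, 152.0]
ee_rot: [180.0, -0.2, -7.5]
force: [-0.1, -0.0, -2.4]
gripper_width: 47.5
gripper_force: 22.0
```

Emit:
apply_moves(delta_pos=[[0,0,0.08],[0,0,0.18],[0,0,0.28],[0,0,0.38],[0,0,0.47],[0,0,0.54],[0,0,0.58],[0,0,0.58],[0,0,0.58],[0,0,0.58]], rot=[[0,0,0],[0,0,0],[0,0,0],[0,0,0],[0,0,0],[0,0,0],[0,0,0],[0,0,0],[0,0,0],[0,0,0]], hand=[0.4,0.4,0.4,0.4,0.4,0.4,0.4,0.4,0.4,0.4])

```text
time_s: 10.55
ee_pos: [560.9, -124.0, 219.0]
ee_rot: [-180.0, 0.1, -7.5]
force: [0.5, -0.2, -2.7]
gripper_width: 47.2
gripper_force: 22.0
```

```bash
python3 - <<'E'
from h import *
S=viewer.grab_frame("scene")
a=cv2.resize(S["pixels"][130:230,225:325],(600,600),interpolation=cv2.INTER_CUBIC)
cv2.imwrite("pics/f.png",a[:,:,::-1])
s=env.state();print(s["ee_pos"],s["ee_rot"],s["force"],s["torque"],s["gripper_width"])
E
```

```text
[ 560.8362364  -124.04155422  218.89635175] [-1.79995299e+02  1.00197248e-01 -7.50306279e+00] [ 1.06222703  0.0699207  -2.8002011 ] [ 0.01317224  0.06956323 -0.03123133] 47.64996378308171
```

View pics/f.png

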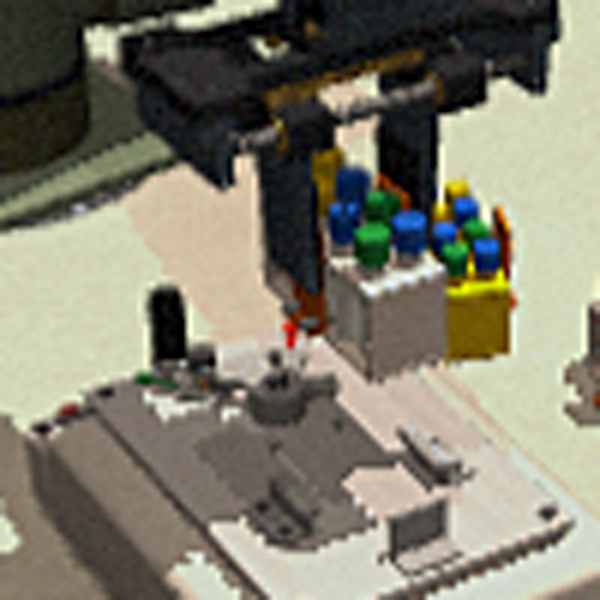

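The cassette is out and looks level, with its rear face at crop (330-445, 265-380). The lever knob is at crop (167,320), by the green mark. I'll do a numeric check before handing in.

```bash
python3 - <<'E'
from h import *
import math
S=viewer.grab_frame("scene")
cr=lambda X:((proj(S,X)-[225,130])*6+2.5).round(0).tolist()
for d in (55,60,64,68.5):
    t=math.radians(138.5+d);print(d,"knob top/bot",cr(np.array([479.8+60*math.cos(t),-113.3+60*math.sin(t),145])),cr(np.array([479.8+60*math.cos(t),-113.3+60*math.sin(t),107])))
a=math.radians(-7.5);ex=np.array([math.cos(a),math.sin(a),0]);ey=np.array([-math.sin(a),math.cos(a),0])
G=np.array([561,-124,0.])
for x in(50,-50): print("bottom",x,[cr(G+x*ex+y*ey+[0,0,188]) for y in(-20,20)])
p=np.array(S["pixels"])[170:200,240:270].astype(int);m=p.sum(2)<110
ys,xs=np.nonzero(m);print("dark knob px crop: x",((xs.mean()+15)*6+2.5),"rows",((ys.min()+40)*6),((ys.max()+40)*6),len(xs))
E
```

```text
55 knob top/bot [180.0, 278.0] [186.0, 342.0]
60 knob top/bot [174.0, 283.0] [179.0, 347.0]
64 knob top/bot [169.0, 287.0] [174.0, 351.0]
68.5 knob top/bot [164.0, 291.0] [170.0, 355.0]
bottom 50 [[371.0, 382.0], [448.0, 355.0]]
bottom -50 [[262.0, 282.0], [337.0, 258.0]]
dark knob px crop: x 171.13636363636363 rows 294 390 66
```

```bash
python3 -c "
from workcell import env
print(env.job_done())"
```

```text
the job is handed in; nothing more can be done
None
```

The job is handed in, with no verdict returned: the lever was thrown over to its end stop at the green mark, and the cassette is held level by its squeezed catches about 10 cm above its seat.

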